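# Line up the hardware jars by size on the cabinet shelf

## Task

Tidy the four glass jars of hardware onto the white shelf board in order of size: one jar standing upright and centred on each ring, the largest on the ring next to the silver bulb box and then ever smaller to the far end. Set each jar down without dropping it or tipping it over, and leave the bulb box where it stands.

Things in the scene. Friction and masses are not known exactly. Their poses are not given: they have to be found in the camera images.
- jar_s: The smallest of the four lidded jars, loose, upright at the start: a straight round clear-glass wall 38 mm in diameter, flat silver-grey metal lid (36 mm across, the top 14 mm of the height), dark steel hardware inside; 52 mm high over all; the straight wall reaches from the foot to 20 mm below the top. Rigid, about 140 g. Origin: centre of the underside; z up; round, so yaw means nothing.
- jar_m: The second smallest of the four lidded jars, loose, upright at the start: a straight round clear-glass wall 46 mm in diameter, flat silver-grey metal lid (44 mm across, the top 14 mm of the height), dark steel hardware inside; 66 mm high over all; the straight wall reaches from the foot to 20 mm below the top. Rigid, about 200 g. Origin: centre of the underside; z up; round, so yaw means nothing.
- jar_l: The second largest of the four lidded jars, loose, upright at the start: a straight round clear-glass wall 54 mm in diameter, flat silver-grey metal lid (52 mm across, the top 14 mm of the height), dark steel hardware inside; 81 mm high over all; the straight wall reaches from the foot to 20 mm below the top. Rigid, about 300 g. Origin: centre of the underside; z up; round, so yaw means nothing.
- jar_xl: The largest of the four lidded jars, loose, upright at the start: a straight round clear-glass wall 62 mm in diameter, flat silver-grey metal lid (60 mm across, the top 14 mm of the height), dark steel hardware inside; 96 mm high over all; the straight wall reaches from the foot to 20 mm below the top. Rigid, about 420 g. Origin: centre of the underside; z up; round, so yaw means nothing.
- board: White PVC shelf board lying flat on the bench, fixed: 130 mm (its x) by 520 mm (its y, the length of the row), 18 mm thick. Origin: centre of the underside; z up. The four ring marks lie on its centre line, 90 mm apart, symmetric about its middle (45 and 135 mm either side).
- mark_a: One of four alike thin grey rings printed on the top of the shelf board, 72 mm outside diameter, 65 mm inside, flat (no obstacle), fixed. The letters are only names: which place in the row this ring has changes at every start. Origin: centre of the ring, on the board's top face (18 mm above the bench).
- mark_b: One of four alike thin grey rings printed on the top of the shelf board, 72 mm outside diameter, 65 mm inside, flat (no obstacle), fixed. The letters are only names: which place in the row this ring has changes at every start. Origin: centre of the ring, on the board's top face (18 mm above the bench).
- mark_c: One of four alike thin grey rings printed on the top of the shelf board, 72 mm outside diameter, 65 mm inside, flat (no obstacle), fixed. The letters are only names: which place in the row this ring has changes at every start. Origin: centre of the ring, on the board's top face (18 mm above the bench).
- mark_d: One of four alike thin grey rings printed on the top of the shelf board, 72 mm outside diameter, 65 mm inside, flat (no obstacle), fixed. The letters are only names: which place in the row this ring has changes at every start. Origin: centre of the ring, on the board's top face (18 mm above the bench).
- bulb_box: Silver spare-bulb box, 54 x 54 x 68 mm high, with a dark panel on two sides, loose, standing on the shelf board beyond one end of the row of rings, about 80 mm from the centre of the nearest ring; which end changes at every start. (A black round tin, 51 mm diameter, 50 mm high, stands at the other end.) Origin: centre of the underside; z up. Leave it standing where it is.

How it is judged:
At the end, for the whole second after the job is handed in: Counted from the bulb box, the largest, second largest, second smallest and smallest jar stand on the four rings in that order, each upright (within 0.1 rad) on the board, its centre within 14 mm of the ring's centre along and across the board, at rest and released (((y of bulb_box in the frame of board above 0 m and y of jar_xl in the frame of board between 0.121 and 0.149 m and y of jar_l in the frame of board between 0.031 and 0.059 m and y of jar_m in the frame of board between -0.059 and -0.031 m and y of jar_s in the frame of board between -0.149 and -0.121 m) or (y of bulb_box in the frame of board below 0 m and y of jar_xl in the frame of board between -0.149 and -0.121 m and y of jar_l in the frame of board between -0.059 and -0.031 m and y of jar_m in the frame of board between 0.031 and 0.059 m and y of jar_s in the frame of board between 0.121 and 0.149 m)) and x of jar_s in the frame of board between -0.014 and 0.014 m and z of jar_s in the frame of board between 0.014 and 0.023 m and angle between each of jar_s, jar_m, jar_l, jar_xl's own z axis and vertical below 0.1 rad and linear speed of each of jar_s, jar_m, jar_l, jar_xl below 0.02 m/s and contact force between the fingers and jar_s below 0.1 N and x of jar_m in the frame of board between -0.014 and 0.014 m and z of jar_m in the frame of board between 0.014 and 0.023 m and contact force between the fingers and jar_m below 0.1 N and x of jar_l in the frame of board between -0.014 and 0.014 m and z of jar_l in the frame of board between 0.014 and 0.023 m and contact force between the fingers and jar_l below 0.1 N and x of jar_xl in the frame of board between -0.014 and 0.014 m and z of jar_xl in the frame of board between 0.014 and 0.023 m and contact force between the fingers and jar_xl below 0.1 N); the robot touches nothing.
It fails at once if a jar is tipped over (angle between any of jar_s, jar_m, jar_l, jar_xl's own z axis and vertical above 0.7 rad).
It fails at once if a jar is dropped (falls free of the fingers faster than 0.6 m/s, about 20 mm of fall) ((linear speed of jar_s above 0.6 m/s and contact force between the fingers and jar_s below 0.05 N) or (linear speed of jar_m above 0.6 m/s and contact force between the fingers and jar_m below 0.05 N) or (linear speed of jar_l above 0.6 m/s and contact force between the fingers and jar_l below 0.05 N) or (linear speed of jar_xl above 0.6 m/s and contact force between the fingers and jar_xl below 0.05 N)).
It fails at once if the bulb box is pushed out of its place (more than 20 mm) or knocked over (distance of bulb_box from where it was at the start of the episode above 0.02 m or angle between bulb_box's own z axis and vertical above 0.5 rad).
It also fails if it takes over 120 s, if anything falls off the work surface, if the arm or the gripper's body presses on something with over 40 N, if the wrist force passes 120 N, or if a joint passes its speed limit or range.

## Robot

A 6-joint arm with a two-finger parallel gripper is mounted at the origin on the work surface. World frame = base frame: x ahead of the robot, y to its left, z up, the work surface at z = 0. Lengths are in m, angles in rad, forces in N, time in s.
With the tool pointing down it reaches from about 0.375 to 0.9 m from the base axis. Payload 3.1 kg.
Tool frame: the origin (TCP) lies where the fingers leave the gripper's body, on its centre line; the fingertips stand 70 mm ahead of it and the grasp point (between the pads) lies 51 mm ahead of it (robot.tip_reach is the distance from the TCP to the fingertips, in m); z points along the fingers, y is the line along which they close (so a half turn about z gives the same grasp; the last joint's range is limited). The gripper opens to 87 mm and grips with 3 to 60 N. Pads are 19 mm wide; open, the fingers measure 117 mm over their backs; the gripper's body (75 mm by 190 mm) begins 51 mm behind the grasp point.
Start: joints at [0.922, 0.527, 1.433, -0, 1.181, -0.178], TCP at [0.283, 0.557, 0.292] pointing down, gripper open.
Joint ranges: [-3.08, 3.08], [-0.75, 2.2], [0.22, 2.44], [-1.43, 4.57], [0, 2.65], [-2.85, 2.85]. Speed limits (rad/s): [2.79, 2.79, 3.14, 3.14, 3.14, 3.14].

## Interface

Orientations are given as a unit quaternion [x, y, z, w].
In Python, from rig import robot gives the robot as it stands.
- The arm moves only by the tool carry_out, never from a script. Its argument "rows" is a list that holds one entry, the list of rows, each a list of 6 numbers: the shift along the tool's x, y, z in mm, then the turn, a rotation vector about the tool's x, y, z in units of 8 degrees (1.0 is 8 degrees). A call has 1 to 20 rows; each row is the pose to reach, as a shift and turn from the pose commanded when the call began, along the tool's axes at that moment; what a row does not reach only later rows make up. A row lasts 1/10 s, in which the tool goes at most 50 mm and 8.59 degrees, less where a joint would pass 70% of its speed; a pose out of reach is approached as far as the arm can. A call with a gripper value outside its range is refused whole. "fingers" is the opening, from 0 (shut) to 1 (fully open), set as the call begins (left out, the last holds). The fingers move at their own pace and stop on an object; "grip_force" is the grip in N (left out, the last holds). Time passes only in rows, so rows that repeat a pose let the fingers close. It gives the time, the measured TCP pose, the force and the opening at its end, in the units of the state.
- robot.get_obs(): the state, without advancing time (a new reading comes with each control period).
- robot.camera(name): name is "scene" or "top" or "wrist"; returns a dict with "color" (400x640x3 uint8, red, green, blue), "depth" (400x640 float32, m along the optical axis (not along the pixel's ray), 0 where there is no reading), "K" (3x3 intrinsics, pixels), "camera_from_world" (4x4, takes a point from world to camera coordinates). Camera axes: x right, y down, z forward; pixel columns grow to the right and rows downward; lengths in m; the calibration is good to about 2 mm. A picture is of the moment at which its call begins.
- robot.hand_in(): hands the job in, once; it reports no verdict.
The state is a dict: "time": time; "q": joint angles; "joint_velocities": joint speeds; "joint_torque": joint torques, N m; "position": TCP position; "tool_rot": TCP orientation; "ft_force": force on the tool from outside, world axes, zero at the start; "moment": the same for the moment, N m; "grip_width": finger opening in m.
Only numpy, scipy, OpenCV 4.12 (cv2) and the standard library are available. Lean on these libraries where they do the work, as an engineer would, in place of code of your own. Each camera call takes 0.05 s, during which the arm holds its last target. There are 200 camera calls.

## Working session

There is one attempt and no reset: what is moved stays moved. The work goes in short steps, Python scripts to look and compute and a tool call to move; the robot and the scene stay as the last step left them, time stands still between calls to the robot, and variables do not carry over. Pictures are saved under pics/ and viewed, on a budget of 14 in all, crops included, one or two more only if the job needs it, and the job is handed in when it is done.

Besides the shell and the picture viewer there is one more tool, called after "Emit:" as a command line: name --argument value ..., lists and objects as JSON in quotes. carry_out: Moves the arm, as the interface text tells. Its arguments: {"type":"object","properties":{"rows":{"type":"array"},"fingers":{"type":"number"},"grip_force":{"type":"number"}},"required":["rows"]}

```bash
mkdir -p pics; ls
python3 - <<'E'
from rig import robot
import cv2, numpy as np
for n in ("top","scene"):
    c=robot.camera(n); cv2.imwrite(f"pics/{n}0.png",c["color"][...,::-1]); np.savez(f"/tmp/{n}0.npz",**c)
    print(n,c["K"].round(1).tolist(),c["camera_from_world"].round(3).tolist())
o=robot.get_obs(); print({k:np.round(v,3).tolist() for k,v in o.items()}, robot.tip_reach)
E
```

```text
pics
top [[457.3, 0.0, 330.5], [0.0, 457.3, 204.3], [0.0, 0.0, 1.0]] [[-0.021, -1.0, -0.014, 0.035], [-0.989, 0.023, -0.143, 0.564], [0.143, 0.011, -0.99, 0.951], [0.0, 0.0, 0.0, 1.0]]
scene [[419.7, 0.0, 327.1], [0.0, 419.7, 205.8], [0.0, 0.0, 1.0]] [[-0.128, 0.992, -0.009, 0.046], [0.678, 0.081, -0.73, -0.336], [-0.723, -0.1, -0.683, 1.344], [0.0, 0.0, 0.0, 1.0]]
{'time': 0.1, 'q': [0.922, 0.528, 1.434, -0.0, 1.181, -0.178], 'joint_velocities': [-0.001, -0.002, -0.002, 0.0, 0.001, 0.0], 'joint_torque': [-0.0, -44.099, -17.715, 0.063, 0.053, -0.0], 'position': [0.283, 0.557, 0.291], 'tool_rot': [0.233, 0.973, -0.001, -0.0], 'ft_force': [-0.148, 0.012, -0.052], 'moment': [-0.01, -0.02, 0.006], 'grip_width': 0.087} 0.0697
```

View pics/top0.png

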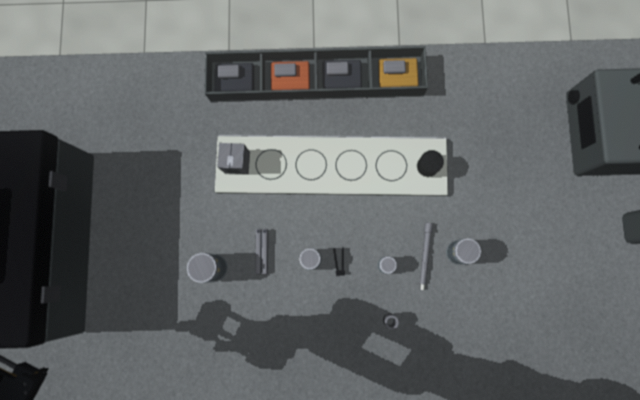

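View pics/scene0.png

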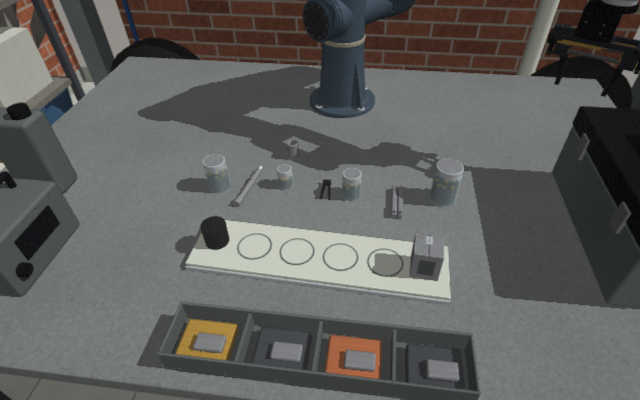

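The top view shows the lids at about (202,267) XL, (310,259) M, (388,264) S and (467,251) L. The rings run from (270,164) to (391,166). The bulb box is at (233,157), which is the +y end, and the tin is at (430,163). The scene view agrees.

```bash
cat > h.py <<'E'
import numpy as np, cv2
def cast(c,u,v,z):
    T=c["camera_from_world"];R=T[:3,:3];t=T[:3,3];o=-R.T@t
    d=R.T@np.linalg.solve(c["K"],[u,v,1.]); return (o+d*(z-o[2])/d[2])
def lid(c,u,v,r,z):
    """lid centre near (u,v), radius r px: points of the depth image near height z"""
    H,W=c["depth"].shape;U,V=np.meshgrid(np.arange(W),np.arange(H))
    P=np.stack([U,V,np.ones_like(U)],-1)@np.linalg.inv(c["K"]).T*c["depth"][...,None]
    T=c["camera_from_world"];P=(P-T[:3,3])@T[:3,:3]
    m=((abs(P[...,2]-z)<.008)&(np.hypot(U-u,V-v)<r)&(c["depth"]>0)).astype(np.uint8)
    k=max(cv2.findContours(m,cv2.RETR_EXTERNAL,cv2.CHAIN_APPROX_NONE)[0],key=cv2.contourArea)
    M=cv2.moments(m); e=cv2.minEnclosingCircle(k)
    p=cast(c,M["m10"]/M["m00"],M["m01"]/M["m00"],z); q=cast(c,*e[0],z)
    return p.round(4),q.round(4),round(e[1],1),m.sum(),np.median(P[m>0][:,2]).round(4)
E
python3 - <<'E'
from h import *
c=dict(np.load("/tmp/top0.npz")); s=dict(np.load("/tmp/scene0.npz"))
for n,u,v,z in (("xl",202,267,.096),("l",467,251,.081),("m",310,259,.066),("s",388,264,.052)): print(n,*lid(c,u,v,25,z))
for n,u,v,z in (("xl",450,168,.096),("l",214,162,.081),("m",352,175,.066),("s",285,170,.052)): print("scene",n,*lid(s,u,v,25,z))
# rings: dark pixels on the white board, ellipse fit
g=cv2.cvtColor(c["color"],cv2.COLOR_RGB2GRAY)
up=cv2.resize(g,None,fx=4,fy=4,interpolation=cv2.INTER_CUBIC)
b=cv2.adaptiveThreshold(up,255,0,cv2.THRESH_BINARY_INV,61,12)
ks,h=cv2.findContours(b,cv2.RETR_CCOMP,cv2.CHAIN_APPROX_NONE)
for k in ks:
    if len(k)<100: continue
    (x,y),(a,d),_=cv2.fitEllipse(k); x,y,a,d=[(x+.5)/4-.5,(y+.5)/4-.5,a/4,d/4]
    if 130<y<195 and 215<x<450 and 22<a<42 and d<48: print("ring",round(x,1),round(y,1),round(a,1),round(d,1),cast(c,x,y,.018).round(4))
m=(g>170).astype(np.uint8); m[:125]=0; m[205:]=0
k=max(cv2.findContours(m,0,1)[0],key=cv2.contourArea); r=cv2.minAreaRect(k); print("board",r,cast(c,*r[0],.018).round(4))
for p in cv2.boxPoints(r): print(cast(c,*p,.018).round(4))
print("box",*lid(c,233,155,25,.086)); print("tin",*lid(c,430,163,25,.068))
E
```

```text
xl [0.4342 0.2839 0.096 ] [0.4341 0.2839 0.096 ] 15.1 709 0.0959
l [ 0.4567 -0.2555  0.081 ] [ 0.4564 -0.255   0.081 ] 13.1 523 0.0813
m [0.4483 0.0679 0.066 ] [0.4483 0.0679 0.066 ] 10.6 341 0.0662
s [ 0.432  -0.0953  0.052 ] [ 0.4324 -0.0952  0.052 ] 8.6 229 0.0521
scene xl [0.4393 0.2859 0.096 ] [0.4419 0.2851 0.096 ] 13.7 425 0.0972
scene l [ 0.4604 -0.253   0.081 ] [ 0.459  -0.2534  0.081 ] 11.2 292 0.0822
scene m [0.4522 0.07   0.066 ] [0.4528 0.0702 0.066 ] 9.3 222 0.0669
scene s [ 0.435  -0.0931  0.052 ] [ 0.4353 -0.0934  0.052 ] 7.3 147 0.0529
ring 429.8 163.2 23.6 28.4 [ 0.6562 -0.202   0.018 ]
ring 390.9 165.2 32.2 33.1 [ 0.6536 -0.115   0.018 ]
ring 391.0 165.2 27.3 28.2 [ 0.6536 -0.1151  0.018 ]
ring 350.7 164.9 32.2 32.9 [ 0.6567 -0.0249  0.018 ]
ring 350.8 164.8 27.2 28.0 [ 0.6568 -0.025   0.018 ]
ring 269.4 163.7 32.0 35.6 [0.6639 0.158  0.018 ]
ring 310.7 164.4 32.3 32.8 [0.66  0.065 0.018]
ring 310.7 164.3 27.4 27.9 [0.6601 0.0651 0.018 ]
ring 233.8 158.7 29.9 35.1 [0.6773 0.2385 0.018 ]
board ((330.7236022949219, 164.58900451660156), (231.12063598632812, 56.3440055847168), 0.5846304297447205) [0.6584 0.02   0.018 ]
[0.6029 0.2803 0.018 ]
[0.7331 0.2809 0.018 ]
[ 0.7144 -0.243   0.018 ]
[ 0.5856 -0.2343  0.018 ]
box [0.6669 0.23   0.086 ] [0.6671 0.2302 0.086 ] 17.7 674 0.0858
tin [ 0.6482 -0.195   0.068 ] [ 0.6479 -0.1948  0.068 ] 12.1 450 0.0679
```

Emit:
carry_out --rows '[[[-258,-175,72,0,0,7.88],[-258,-175,72,0,0,7.88],[-258,-175,72,0,0,7.88],[-258,-175,72,0,0,7.88],[-258,-175,72,0,0,7.88],[-258,-175,72,0,0,7.88],[-258,-175,72,0,0,7.88],[-258,-175,72,0,0,7.88],[-258,-175,72,0,0,7.88],[-258,-175,72,0,0,7.88],[-258,-175,72,0,0,7.88],[-258,-175,72,0,0,7.88]]]' --fingers 1 --grip_force 25

```text
time: 1.3
position: [0.4334, 0.285, 0.2204]
tool_rot: [0.706, 0.708, 0.0, 0.0]
ft_force: [-1.2, -0.3, 0.1]
grip_width: 0.087
```

```bash
cat > look.py <<'E'
import sys; from h import *; from rig import robot
c=robot.camera("wrist"); cv2.imwrite(f"pics/{sys.argv[1]}.png",c["color"][...,::-1]); np.savez(f"/tmp/{sys.argv[1]}.npz",**c)
o=robot.get_obs(); print(o["time"],o["position"].round(4) if hasattr(o["position"],"round") else o["position"],np.round(o["tool_rot"],4),np.round(o["ft_force"],1),o["grip_width"])
for a in sys.argv[2:]:   # x,y,z of a lid to find
    p=np.array([float(t) for t in a.split(",")]); q=c["camera_from_world"]@np.r_[p,1]; uv=c["K"]@q[:3]/q[2]; print(uv[:2].round(0))
    try: print(*lid(c,uv[0],uv[1],.045/q[2]*c["K"][0,0],p[2]))
    except Exception as e: print(e)
E
python3 look.py w1 .434,.284,.096
```

```text
1.35 [0.4334 0.285  0.2204] [7.063e-01 7.079e-01 1.000e-04 1.000e-04] [-0.2  0.1  0.6] 0.08710415386594604
[325. 220.]
[0.4337 0.2874 0.096 ] [0.4337 0.2865 0.096 ] 44.4 5822 0.0968
```

View pics/w1.png

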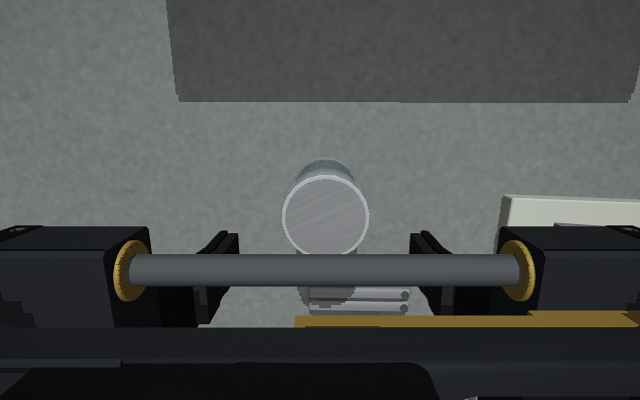

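The wrist view shows the lid at (325,217), centred between the fingers at about (225,255) and (425,255). Descending to grasp.

Emit:
carry_out --rows '[[[1,0,40,0,0,0],[1,0,80,0,0,0],[1,0,105,0,0,0],[1,0,119,0,0,0],[1,0,119,0,0,0]]]'

```text
time: 1.85
position: [0.4325, 0.2854, 0.0994]
tool_rot: [0.706, 0.708, -0.002, -0.001]
ft_force: [-0.2, 0.7, 0.4]
grip_width: 0.0868
```

Emit:
carry_out --rows '[[[0,0,0,0,0,0],[0,0,0,0,0,0],[0,0,0,0,0,0],[0,0,0,0,0,0],[0,0,0,0,0,0],[0,0,0,0,0,0],[0,0,0,0,0,0],[0,0,0,0,0,0]]]' --fingers 0 --grip_force 30

```text
time: 2.65
position: [0.4342, 0.2856, 0.1021]
tool_rot: [0.707, 0.707, 0.001, 0.0]
ft_force: [0.3, -0.2, 5.6]
grip_width: 0.0615
```

Emit:
carry_out --rows '[[[0,0,-10,0,0,0],[0,0,-30,0,0,0],[0,0,-60,0,0,0],[-15,10,-80,0,0,0],[-45,20,-80,0,0,0],[-75,35,-80,0,0,0],[-105,55,-80,0,0,0],[-125,85,-80,0,0,0],[-131,115,-80,0,0,0],[-131,145,-80,0,0,0],[-131,175,-80,0,0,0],[-131,205,-80,0,0,0],[-131,222,-80,0,0,0],[-131,229,-80,0,0,0],[-131,229,-80,0,0,0]]]'

```text
time: 4.15
position: [0.6624, 0.1544, 0.1804]
tool_rot: [0.707, 0.707, -0.001, -0.001]
ft_force: [0.3, 0.2, -4.3]
grip_width: 0.0614
```

```bash
cat > chk.py <<'E'
import sys; from h import *; from rig import robot
o=robot.get_obs(); print(o["time"],np.round(o["position"],4),np.round(o["ft_force"],1),o["grip_width"])
for n,cols in (("top",0),("scene",1)):
    c=robot.camera(n); cv2.imwrite(f"pics/{sys.argv[1]}_{n}.png",c["color"][...,::-1])
    np.savez(f"/tmp/{sys.argv[1]}_{n}.npz",**c)
    for a in sys.argv[2:]:
        p=np.array([float(t) for t in a.split(",")]); q=c["camera_from_world"]@np.r_[p,1]; uv=c["K"]@q[:3]/q[2]
        try: print(n,a,*lid(c,uv[0],uv[1],.045/q[2]*c["K"][0,0],p[2]))
        except Exception as e: print(n,a,e)
E
python3 look.py w2
```

```text
4.2 [0.6614 0.1546 0.1804] [ 0.7068  0.7074 -0.0013 -0.0012] [-1.  -0.4 -4.7] 0.061340288412132606
```

View pics/w2.png

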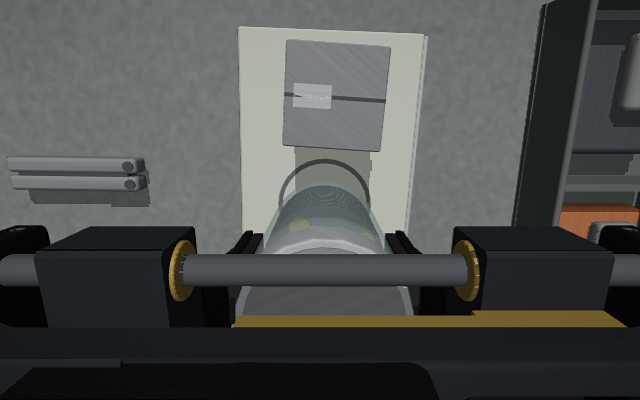

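Emit:
carry_out --rows '[[[0,1,15,0,0,0],[0,1,35,0,0,0],[0,1,50,0,0,0],[0,1,57,0,0,0],[0,1,60,0,0,0],[0,1,62,0,0,0],[0,1,62,0,0,0],[0,1,62,0,0,0]]]'

```text
time: 5.0
position: [0.6645, 0.1548, 0.1202]
tool_rot: [0.707, 0.707, 0.001, 0.001]
ft_force: [-1.6, -0.8, -0.2]
grip_width: 0.0612
```

Emit:
carry_out --rows '[[[0,0,0,0,0,0],[0,0,0,0,0,0],[0,0,0,0,0,0],[0,0,0,0,0,0],[0,0,0,0,0,0],[0,0,0,0,0,0],[0,0,-20,0,0,0],[0,0,-60,0,0,0],[0,0,-110,0,0,0],[0,0,-110,0,0,0]]]' --fingers 1

```text
time: 6.0
position: [0.6681, 0.1551, 0.2374]
tool_rot: [0.707, 0.707, 0.006, 0.005]
ft_force: [1.0, 0.3, 0.6]
grip_width: 0.0872
```

```bash
python3 look.py w3 .6635,.155,.114; python3 chk.py c3 .6635,.155,.114 .457,-.2545,.081
```

```text
6.05 [0.6664 0.1549 0.2341] [0.7068 0.7074 0.0038 0.0033] [ 0.3  0.6 -1.2] 0.0871804711488701
[314. 219.]
[0.6639 0.157  0.114 ] [0.6638 0.1554 0.114 ] 44.5 5771 0.1148
6.05 [0.6664 0.1549 0.2341] [ 0.3  0.6 -1.2] 0.0871804711488701
top .6635,.155,.114 [0.6674 0.1332 0.114 ] [0.6671 0.1356 0.114 ] 11.3 127 0.1142
top .457,-.2545,.081 [ 0.4568 -0.2556  0.081 ] [ 0.4566 -0.2551  0.081 ] 13.1 518 0.0811
scene .6635,.155,.114 [0.6744 0.1538 0.114 ] [0.6695 0.1553 0.114 ] 16.2 517 0.115
scene .457,-.2545,.081 [ 0.4605 -0.2529  0.081 ] [ 0.459  -0.2534  0.081 ] 11.2 295 0.0821
```

View pics/w3.png

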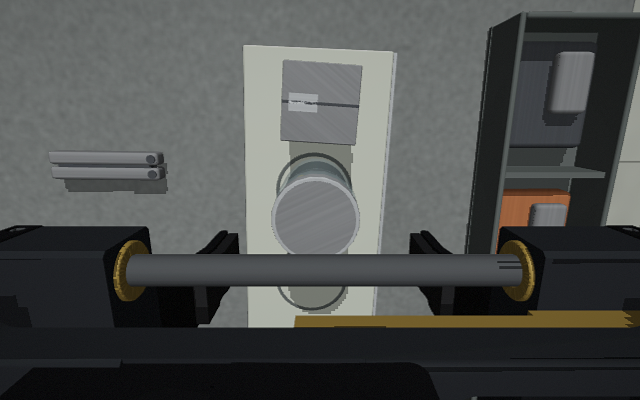

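XL stands at (0.664, 0.1555), with its lid at (315,217) over the ring. L is next.

Emit:
carry_out --rows '[[[-30,-15,0,0,0,0],[-75,-37,0,0,0,0],[-120,-60,0,0,0,0],[-165,-83,0,0,0,0],[-210,-105,0,0,0,0],[-255,-128,0,0,0,0],[-300,-151,0,0,0,0],[-345,-174,0,0,0,0],[-385,-194,5,0,0,0],[-405,-203,15,0,0,0],[-409,-206,20,0,0,0],[-409,-206,20,0,0,0],[-409,-206,20,0,0,0]]]'

```text
time: 7.45
position: [0.458, -0.2531, 0.2085]
tool_rot: [0.707, 0.708, 0.0, -0.001]
ft_force: [-0.4, 0.1, 0.6]
grip_width: 0.0872
```

```bash
python3 look.py w4 .457,-.2545,.081
```

```text
7.5 [ 0.4584 -0.2531  0.2089] [ 7.063e-01  7.079e-01  1.000e-04 -7.000e-04] [-0.6 -0.2 -0.8] 0.08706957548760606
[323. 219.]
[ 0.4553 -0.255   0.081 ] [ 0.4554 -0.2556  0.081 ] 37.6 4250 0.0818
```

Emit:
carry_out --rows '[[[-2,-3,35,0,0,0],[-2,-3,75,0,0,0],[-2,-3,100,0,0,0],[-2,-3,112,0,0,0],[-2,-3,112,0,0,0]]]'

```text
time: 8.0
position: [0.4552, -0.2551, 0.0962]
tool_rot: [0.706, 0.708, -0.0, -0.001]
ft_force: [-0.0, 0.9, 0.4]
grip_width: 0.0871
```

Emit:
carry_out --rows '[[[0,0,0,0,0,0],[0,0,0,0,0,0],[0,0,0,0,0,0],[0,0,0,0,0,0],[0,0,0,0,0,0],[0,0,0,0,0,0],[0,0,0,0,0,0],[0,0,0,0,0,0],[0,0,0,0,0,0]]]' --fingers 0 --grip_force 30

```text
time: 8.9
position: [0.4554, -0.2568, 0.0978]
tool_rot: [0.707, 0.707, 0.0, 0.001]
ft_force: [-0.6, -0.7, 5.7]
grip_width: 0.0531
```

Emit:
carry_out --rows '[[[0,0,-10,0,0,0],[0,0,-35,0,0,0],[0,0,-70,0,0,0],[15,10,-100,0,0,0],[45,29,-110,0,0,0],[80,51,-110,0,0,0],[115,74,-110,0,0,0],[150,96,-110,0,0,0],[185,118,-110,0,0,0],[220,141,-110,0,0,0],[255,163,-110,0,0,0],[285,182,-110,0,0,0],[308,197,-105,0,0,0],[318,203,-95,0,0,0],[320,205,-80,0,0,0],[320,205,-60,0,0,0],[320,205,-60,0,0,0],[320,205,-60,0,0,0]]]'

```text
time: 10.7
position: [0.6586, 0.0623, 0.156]
tool_rot: [0.707, 0.707, -0.001, -0.001]
ft_force: [0.0, 0.2, -1.7]
grip_width: 0.0529
```

Emit:
carry_out --rows '[[[2,1,15,0,0,0],[2,1,28,0,0,0],[2,1,36,0,0,0],[2,1,40,0,0,0],[2,1,42,0,0,0],[2,1,42,0,0,0],[2,1,42,0,0,0]]]'

```text
time: 11.4
position: [0.6606, 0.0656, 0.1158]
tool_rot: [0.707, 0.707, -0.0, -0.0]
ft_force: [-2.6, -1.1, 3.2]
grip_width: 0.0527
```

Emit:
carry_out --rows '[[[0,0,0,0,0,0],[0,0,0,0,0,0],[0,0,0,0,0,0],[0,0,0,0,0,0],[0,0,0,0,0,0],[0,0,0,0,0,0],[0,0,0,0,0,0],[0,0,-20,0,0,0],[0,0,-60,0,0,0],[0,0,-100,0,0,0],[0,0,-100,0,0,0],[0,0,-100,0,0,0]]]' --fingers 1

```text
time: 12.6
position: [0.6613, 0.0656, 0.2166]
tool_rot: [0.707, 0.707, 0.001, 0.001]
ft_force: [-0.3, -0.4, -0.5]
grip_width: 0.0871
```

```bash
python3 look.py w5 .660,.065,.099 .664,.1555,.114
```

```text
12.65 [0.6603 0.0657 0.215 ] [ 7.068e-01  7.074e-01 -3.000e-04 -3.000e-04] [-0.4 -0.3 -0.2] 0.0872098580115609
[322. 222.]
[0.66   0.0674 0.099 ] [0.66   0.0667 0.099 ] 39.5 4655 0.0998
[329.  71.]
[0.664 0.155 0.114] [0.6638 0.1551 0.114 ] 57.9 9858 0.1148
```

View pics/w5.png

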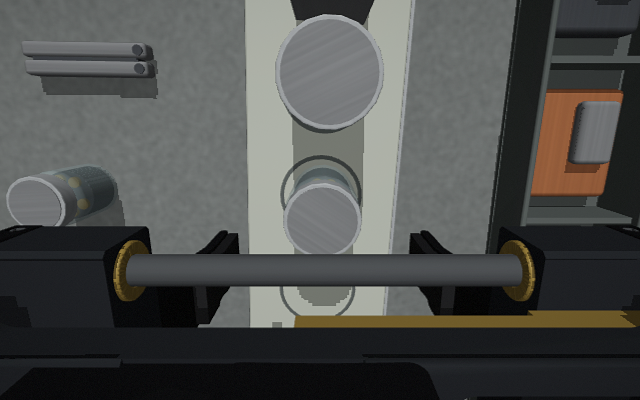

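L stands on its ring, with its lid at (322,218), and XL is unchanged. M is next.

Emit:
carry_out --rows '[[[0,-20,0,0,0,0],[1,-60,0,0,0,0],[2,-105,0,0,0,0],[3,-150,5,0,0,0],[3,-190,15,0,0,0],[3,-208,25,0,0,0],[3,-211,30,0,0,0],[3,-211,30,0,0,0],[3,-211,30,0,0,0]]]'

```text
time: 13.55
position: [0.4518, 0.0682, 0.185]
tool_rot: [0.707, 0.707, 0.001, 0.001]
ft_force: [0.6, -0.0, 1.0]
grip_width: 0.0869
```

```bash
python3 look.py w6 .449,.0685,.066
```

```text
13.6 [0.452  0.0682 0.1852] [7.069e-01 7.073e-01 7.000e-04 8.000e-04] [ 0.2 -0.1  0.5] 0.08708212987925991
[320. 220.]
[0.4473 0.0693 0.066 ] [0.4472 0.0692 0.066 ] 33.3 3368 0.0667
```

Emit:
carry_out --rows '[[[1,-4,35,0,0,0],[1,-4,70,0,0,0],[1,-4,92,0,0,0],[1,-4,101,0,0,0],[1,-4,101,0,0,0]]]'

```text
time: 14.1
position: [0.4466, 0.0694, 0.0833]
tool_rot: [0.707, 0.707, -0.0, -0.0]
ft_force: [0.5, 0.7, 0.7]
grip_width: 0.0872
```

Emit:
carry_out --rows '[[[0,0,0,0,0,0],[0,0,0,0,0,0],[0,0,0,0,0,0],[0,0,0,0,0,0],[0,0,0,0,0,0],[0,0,0,0,0,0],[0,0,0,0,0,0],[0,0,0,0,0,0],[0,0,0,0,0,0],[0,0,0,0,0,0]]]' --fingers 0 --grip_force 25

```text
time: 15.1
position: [0.4465, 0.0694, 0.0845]
tool_rot: [0.707, 0.707, 0.001, 0.001]
ft_force: [1.4, 0.1, 6.0]
grip_width: 0.0452
```

Emit:
carry_out --rows '[[[0,0,-10,0,0,0],[0,0,-35,0,0,0],[-10,5,-65,0,0,0],[-35,15,-80,0,0,0],[-65,35,-80,0,0,0],[-85,65,-80,0,0,0],[-94,100,-80,0,0,0],[-94,135,-80,0,0,0],[-94,165,-80,0,0,0],[-94,190,-80,0,0,0],[-94,205,-75,0,0,0],[-94,210,-65,0,0,0],[-94,210,-50,0,0,0],[-94,210,-50,0,0,0],[-94,210,-50,0,0,0]]]'

```text
time: 16.6
position: [0.6539, -0.0241, 0.1328]
tool_rot: [0.707, 0.707, -0.001, -0.002]
ft_force: [1.3, -0.2, -2.5]
grip_width: 0.0457
```

Emit:
carry_out --rows '[[[0,2,12,0,0,0],[0,2,22,0,0,0],[0,2,28,0,0,0],[0,2,31,0,0,0],[0,2,32,0,0,0],[0,2,32,0,0,0],[0,2,32,0,0,0]]]'

```text
time: 17.3
position: [0.6578, -0.0243, 0.1026]
tool_rot: [0.707, 0.707, -0.0, -0.0]
ft_force: [-2.2, 0.7, 2.5]
grip_width: 0.0453
```

Emit:
carry_out --rows '[[[0,0,0,0,0,0],[0,0,0,0,0,0],[0,0,0,0,0,0],[0,0,0,0,0,0],[0,0,0,0,0,0],[0,0,0,0,0,0],[0,0,0,0,0,0],[0,0,0,0,0,0],[0,0,-20,0,0,0],[0,0,-60,0,0,0],[0,0,-100,0,0,0],[0,0,-100,0,0,0],[0,0,-100,0,0,0]]]' --fingers 1

```text
time: 18.6
position: [0.6584, -0.0244, 0.2036]
tool_rot: [0.707, 0.707, 0.001, 0.001]
ft_force: [-0.2, 0.1, -0.1]
grip_width: 0.0866
```

```bash
python3 look.py w7 .6567,-.025,.084 .660,.065,.099
```

```text
18.65 [ 0.6574 -0.0243  0.202 ] [ 7.068e-01  7.074e-01 -2.000e-04 -3.000e-04] [-0.4 -1.1 -1.4] 0.08706978067555282
[321. 221.]
[ 0.6571 -0.0245  0.084 ] [ 0.6571 -0.0245  0.084 ] 33.2 3352 0.0847
[327.  72.]
[0.6601 0.066  0.099 ] [0.6601 0.0658 0.099 ] 49.8 7245 0.0998
```

View pics/w7.png

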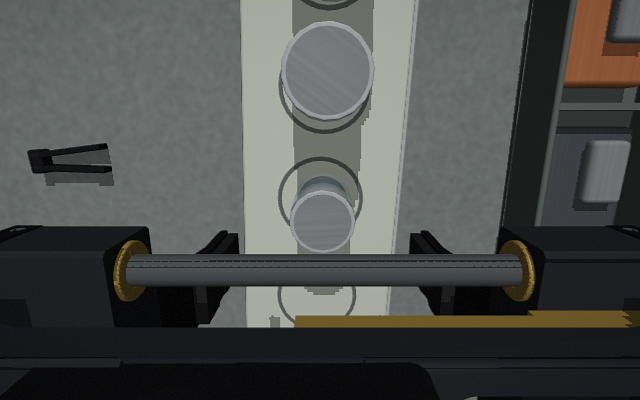

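M stands on its ring, with its lid at (323,221). S is last.

Emit:
carry_out --rows '[[[-5,-20,0,0,0,0],[-20,-60,0,0,0,0],[-35,-105,0,0,0,0],[-50,-150,5,0,0,0],[-62,-190,15,0,0,0],[-69,-215,25,0,0,0],[-70,-225,30,0,0,0],[-70,-225,30,0,0,0],[-70,-225,30,0,0,0]]]'

```text
time: 19.55
position: [0.4344, -0.0948, 0.172]
tool_rot: [0.707, 0.707, 0.0, 0.001]
ft_force: [-0.5, 0.2, 0.3]
grip_width: 0.0872
```

```bash
python3 look.py w8 .433,-.0945,.052
```

```text
19.6 [ 0.4349 -0.0949  0.1722] [7.067e-01 7.076e-01 4.000e-04 1.100e-03] [ 0.5 -0.3 -0.6] 0.08678772881586624
[322. 219.]
[ 0.4309 -0.0946  0.052 ] [ 0.4308 -0.0945  0.052 ] 27.3 2255 0.0527
```

View pics/w8.png

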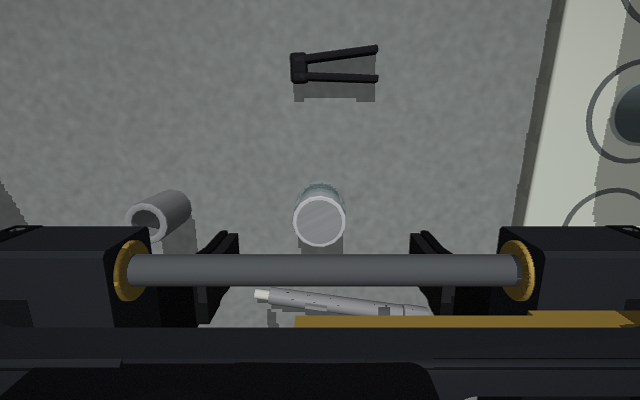

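S's lid is at (319,221), centred between the fingers. The socket at (150,220) needs a height and clearance check before I descend.

Run:
```python
from h import *
c=dict(np.load("/tmp/w8.npz"))
for u,v in ((148,212),(131,222),(163,215),(185,195),(270,296),(280,285),(340,290)):
    d=c["depth"][v,u];P=np.linalg.solve(c["K"],[u,v,1.])*d;T=c["camera_from_world"];print(u,v,((P-T[:3,3])@T[:3,:3]).round(3))
```

```text
148 212 [ 0.303 -0.098  0.022]
131 222 [ 0.303 -0.098  0.045]
163 215 [ 0.326 -0.093  0.045]
185 195 [ 0.324 -0.089  0.002]
270 296 [ 0.39  -0.172  0.014]
280 285 [ 0.423 -0.069  0.19 ]
340 290 [ 0.448 -0.173  0.002]
```

Emit:
carry_out --rows '[[[0,-4,35,0,0,0],[0,-4,70,0,0,0],[0,-4,88,0,0,0],[0,-4,96,0,0,0],[0,-4,96,0,0,0]]]'

```text
time: 20.1
position: [0.43, -0.0945, 0.0754]
tool_rot: [0.707, 0.708, -0.0, -0.0]
ft_force: [-0.1, 0.8, 0.6]
grip_width: 0.0871
```

Emit:
carry_out --rows '[[[0,0,0,0,0,0],[0,0,0,0,0,0],[0,0,0,0,0,0],[0,0,0,0,0,0],[0,0,0,0,0,0],[0,0,0,0,0,0],[0,0,0,0,0,0],[0,0,0,0,0,0],[0,0,0,0,0,0],[0,0,0,0,0,0],[0,0,0,0,0,0]]]' --fingers 0 --grip_force 22

```text
time: 21.2
position: [0.4294, -0.0947, 0.0764]
tool_rot: [0.707, 0.707, 0.0, 0.0]
ft_force: [1.0, -0.1, 3.0]
grip_width: 0.0374
```

Emit:
carry_out --rows '[[[0,0,-10,0,0,0],[0,0,-35,0,0,0],[-3,5,-65,0,0,0],[-10,25,-80,0,0,0],[-15,55,-80,0,0,0],[-20,90,-80,0,0,0],[-20,125,-80,0,0,0],[-20,160,-80,0,0,0],[-20,190,-80,0,0,0],[-20,212,-80,0,0,0],[-20,222,-70,0,0,0],[-20,225,-55,0,0,0],[-20,225,-45,0,0,0],[-20,225,-45,0,0,0],[-20,225,-45,0,0,0]]]'

```text
time: 22.7
position: [0.6524, -0.1142, 0.1202]
tool_rot: [0.707, 0.707, -0.001, -0.002]
ft_force: [0.4, -0.3, -1.4]
grip_width: 0.037
```

Contact should come at a TCP height of 0.0944, so about 26–27 mm down.

Emit:
carry_out --rows '[[[-1,1,10,0,0,0],[-1,1,18,0,0,0],[-1,1,23,0,0,0],[-1,1,26,0,0,0],[-1,1,27,0,0,0],[-1,1,27,0,0,0],[-1,1,27,0,0,0]]]'

```text
time: 23.4
position: [0.6552, -0.1154, 0.0945]
tool_rot: [0.707, 0.707, 0.0, 0.0]
ft_force: [-0.8, -0.0, 0.5]
grip_width: 0.0375
```

Emit:
carry_out --rows '[[[0,0,0,0,0,0],[0,0,0,0,0,0],[0,0,0,0,0,0],[0,0,0,0,0,0],[0,0,0,0,0,0],[0,0,0,0,0,0],[0,0,0,0,0,0],[0,0,0,0,0,0],[0,0,0,0,0,0],[0,0,-20,0,0,0],[0,0,-60,0,0,0],[0,0,-105,0,0,0],[0,0,-130,0,0,0],[0,-30,-140,0,0,0],[0,-75,-140,0,0,0],[0,-120,-140,0,0,0],[0,-165,-140,0,0,0],[0,-200,-140,0,0,0],[0,-210,-140,0,0,0],[0,-210,-140,0,0,0]]]' --fingers 1

```text
time: 25.4
position: [0.4442, -0.1155, 0.2346]
tool_rot: [0.707, 0.707, 0.0, 0.0]
ft_force: [0.9, -0.2, -0.8]
grip_width: 0.0871
```

```bash
python3 chk.py c9 .6635,.155,.114 .66,.065,.099 .6567,-.025,.084 .6536,-.115,.07 .667,.23,.086
```

```text
25.4 [ 0.4442 -0.1155  0.2346] [ 0.9 -0.2 -0.8] 0.08706791282944903
top .6635,.155,.114 [0.6637 0.1542 0.114 ] [0.664  0.1542 0.114 ] 14.7 665 0.1142
top .66,.065,.099 [0.6599 0.0657 0.099 ] [0.6598 0.0656 0.099 ] 12.5 483 0.0992
top .6567,-.025,.084 [ 0.6572 -0.0249  0.084 ] [ 0.6571 -0.0248  0.084 ] 10.5 336 0.0843
top .6536,-.115,.07 [ 0.6549 -0.1154  0.07  ] [ 0.6548 -0.1152  0.07  ] 8.4 224 0.0703
top .667,.23,.086 [0.667 0.23  0.086] [0.6671 0.2302 0.086 ] 17.7 671 0.0857
scene .6635,.155,.114 [0.6687 0.1556 0.114 ] [0.6705 0.1554 0.114 ] 16.3 689 0.1151
scene .66,.065,.099 [0.6642 0.0671 0.099 ] [0.6655 0.067  0.099 ] 13.6 501 0.1
scene .6567,-.025,.084 [ 0.6611 -0.0235  0.084 ] [ 0.6624 -0.0231  0.084 ] 11.3 350 0.0851
scene .6536,-.115,.07 [ 0.6583 -0.1137  0.07  ] [ 0.6586 -0.1138  0.07  ] 9.0 230 0.071
scene .667,.23,.086 [0.6721 0.2315 0.086 ] [0.6738 0.2314 0.086 ] 19.5 748 0.0867
```

View pics/c9_top.png

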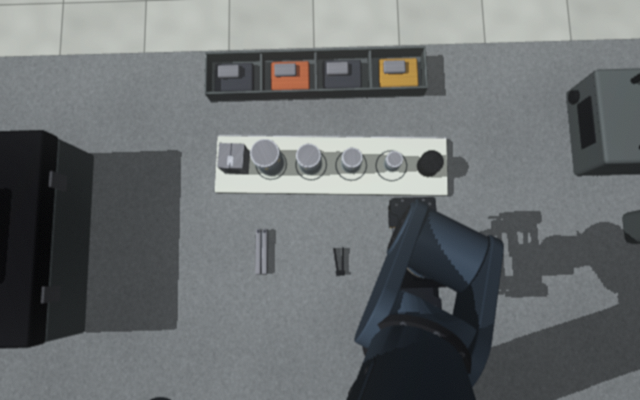

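View pics/c9_scene.png

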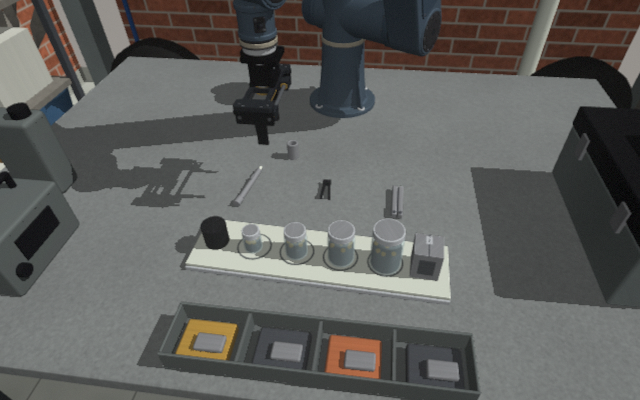

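Both views show the jars upright on their rings, in order from the bulb box at (427,255) in the scene view: XL, L, M, S. The arm is clear of everything, so I'm handing in.

```bash
python3 -c "
from rig import robot; print(robot.hand_in())"
```

```text
the job is handed in; nothing more can be done
None
```

The four jars stand upright on their rings in order XL, L, M, S, starting from the bulb box. I carried each one over with a side grasp on the glass wall and set it down gently. I handed the job in at about 25 s on the robot's clock; no verdict was reported.

- **Centring:** in the last top-camera check every jar was within about 2 mm of its ring centre, and the lid heights match jars standing on the board.
- **Bulb box:** its measured position is unchanged to within a millimetre.
- **Disagreement:** the scene camera put the lids and the bulb box up to about 5 mm further out in x by centroid (7 mm by enclosing circle). It showed a similar offset, about 3–5 mm, before anything moved. That points to a view or calibration bias, and it is well inside the 14 mm tolerance.
- **Failed checks:** no other check failed.

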